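Show the edge of a flat plate on the bench riser

TASK

The thin metal plate lies askew on the low front step of the riser. With the fingertips, push it back until its long edge is flush against the upper step, and along the riser towards the round steel pot until about a third of its length sticks out past that end, so that the next person can pick it up by its edge. Push only: do not grip or lift the plate, leave it lying flat there, and do not disturb the other things around.

Things in the scene. Friction and masses are not known exactly. Their poses are not given: they have to be found in the camera images.
- plate: loose thin aluminium plate, 96 mm (its x) by 130 mm (its y, the long side) by 6 mm thick, about 0.2 kg; origin at the centre of its underside. It starts turned up to 15 degrees from the riser and 12 mm or more off the upper step.
- riser: fixed wooden two-step riser, 360 mm long (y -180 to 180); origin on the table under the centre of its low step; x points to the upper step, away from the robot. Low step: x -85 to 85 mm, top 50 mm above the table, front and ends open. Upper step: x 85 to 160 mm, top 70 mm above the table, so an upright face 20 mm high at x = 85. Things up to 34 mm tall stand on the upper step.
- pot: fixed round steel pot, about 100 mm across, 75 mm high, no handles, on the table about 150 mm beyond one end of the riser (which end varies); origin at the centre of its underside. It marks the end over which the plate must stick out.
- bin: fixed square white plastic bin, 95 x 95 x 60 mm high, on the table beyond the other end of the riser; origin at the centre of its underside.
- tub: bystander: white lidded tub, 48 mm across, 34 mm high, on the upper step; origin at its underside
- casting_ring: bystander: upright steel ring, 52 mm across, 32 mm high, on the upper step; origin at its underside
- model_base: bystander: plaster puck, 64 mm across, 22 mm high, on the table in front of the riser; origin at its underside
- wax_knife: bystander: wax knife with a dark wooden handle, 150 mm long, 12 mm high, lying on the table in front of the riser; origin at its middle, y along it
- liquid_bottle: bystander: amber bottle, 44 mm across, 85 mm high, on the table behind the riser; origin at its underside
- powder_jar: bystander: white jar, 60 mm across, 60 mm high, on the table behind the riser; origin at its underside
- mill_disc: bystander: flat white disc, 90 mm across, 16 mm thick, lying on the table behind the riser; origin at its underside
There are look-alikes about, which are no part of the job. Several things have the shape of the plate; the one meant has the colours described above.

How it is judged:
At the end, for the whole second after the job is handed in: The plate lies flat and still on the low step, its long edge flush against the upper step (middle gap under 6 mm, turned less than 4 degrees), sticking out 28 to 58 mm past the end of the riser on the pot's side (a third is 43 mm) (((y of pot in the frame of riser above 0 m and y of plate in the frame of riser between 0.143 and 0.173 m) or (y of pot in the frame of riser below 0 m and y of plate in the frame of riser between -0.173 and -0.143 m)) and x of plate in the frame of riser above 0.031 m and angle between the y axis of plate and the y axis of riser, either way round below 0.07 rad and z of plate in the frame of riser between 0.047 and 0.053 m and angle between plate's own z axis and vertical below 0.035 rad and linear speed of plate below 0.01 m/s); the robot touches nothing.
It fails at once if the plate is lifted off the step (z of plate in the frame of riser above 0.058 m).
It fails at once if the plate drops off the riser (z of plate in the frame of riser below 0.04 m).
It fails at once if the plate is tipped up (angle between plate's own z axis and vertical above 0.2 rad).
It fails at once if one of the things standing around is disturbed (moved over 20 mm) (distance of any of tub, casting_ring, model_base, wax_knife, liquid_bottle, powder_jar, mill_disc from where it was at the start of the episode above 0.02 m).
It also fails if it takes over 48 s, if anything falls off the work surface, if the arm or the gripper's body presses on something with over 40 N, if the wrist force passes 120 N, or if a joint passes its speed limit or range.

ROBOT

A 6-joint arm with a two-finger parallel gripper is mounted at the origin on the work surface. World frame = base frame: x ahead of the robot, y to its left, z up, the work surface at z = 0. Lengths are in m, angles in rad, forces in N, time in s.
With the tool pointing down it reaches from about 0.375 to 0.9 m from the base axis. Payload 3.1 kg.
Tool frame: the origin (TCP) lies at the very end of the fingers, on their centre line; the grasp point (between the pads) lies 19 mm behind it (robot.hold_point_z is the z of the grasp point in the tool frame, in m); z points along the fingers, y is the direction in which the jaws open and shut (so a half turn about z gives the same grasp; the last joint's range is limited). The gripper opens to 87 mm and grips with 3 to 60 N. Pads are 19 mm wide; open, the fingers measure 117 mm over their backs; the gripper's body (75 mm by 190 mm) begins 51 mm behind the grasp point.
Start: joints at [-1.347, 0.527, 1.433, -0, 1.181, -0.178], TCP at [0.244, -0.575, 0.223] pointing down, gripper open.
Joint ranges: [-3.08, 3.08], [-0.75, 2.2], [0.22, 2.44], [-1.43, 4.57], [0, 2.65], [-2.85, 2.85]. Speed limits (rad/s): [2.79, 2.79, 3.14, 3.14, 3.14, 3.14].

INTERFACE

Orientations are given as a unit quaternion [x, y, z, w].
In Python, from rig import robot, viewer, spotter gives the robot as it stands.
- The arm moves only by the shell command python3 -m crank 'ROWS' [FORCE]. ROWS is text: rows parted by semicolons, each of 7 numbers parted by spaces: the turn, a rotation vector about the tool's x, y, z in units of 5 degrees (1.0 is 5 degrees), then the shift along the tool's x, y, z in units of 40 mm (1.0 is 40 mm), then the gripper's target within -1 to 1 (shut at 1, half-way at 0, fully open at -1). A call has 1 to 5 rows; each row shifts and turns the pose as measured when the row begins, along the tool's axes as they then stand; what a row does not reach is not made up. A row lasts 1/8 s, in which the tool goes at most 62.5 mm and 10.7 degrees, less where a joint would pass 70% of its speed; a pose out of reach is approached as far as the arm can. A call is refused whole if a number of a shift passes 1 or a number of a turn 1, either way. A call with a gripper value outside its range is refused whole. The fingers move at their own pace and stop on an object; FORCE is the grip in N (left out, the last holds). Time passes only in rows, so rows that do not move let the fingers close. It gives the time, the measured TCP pose, the force and the opening at its end, in the units of the state.
- robot.get_obs(): the state, without advancing time (a new reading comes with each control period).
- viewer.camera(name): name is "side" or "top"; returns a dict with "img" (420x560x3 uint8, red, green, blue), "camera_matrix" (3x3 intrinsics, pixels), "xyz" and "attitude" of the camera in the world. Camera axes: x right, y down, z forward; pixel columns grow to the right and rows downward; lengths in m; the calibration is good to about 2 mm. A picture is of the moment at which its call begins. There is no depth.
- robot.hand_in(): hands the job in, once; it reports no verdict.
Trained networks look in a picture, given as the dict that the camera call returned (one of the last four; its "shot" number tells which), for a name from the list of things; names that differ only in an ending like _2 or _b are one class to them, and where a whole thing is asked for, a point or a joint stands for the part that bears it (a point fixed in the world has none). Each returns a list of dicts, best first, with "score" (0 to 1); they miss things now and then, are a little off and sometimes report something else, mostly with a low value. They report only what shows in the picture. A call takes as long as a camera call. They do not tell look-alikes from the thing itself.
- spotter.boxes_of(name, picture): "at" ([x, y, z] in m, in the coordinates of the camera as it stood for that picture, good to about 4 mm: the middle of the surface that is visible of it).
The state is a dict: "time": time; "q": joint angles; "joint_velocities": joint speeds; "joint_torque": joint torques, N m; "position": TCP position; "tool_rot": TCP orientation; "ft_force": force on the tool from outside, world axes, zero at the start; "moment": the same for the moment, N m; "grip_width": finger opening in m.
Only numpy, scipy, OpenCV 4.12 (cv2) and the standard library are available. Lean on these libraries where they do the work, as an engineer would, in place of code of your own. Each camera call takes 0.05 s, during which the arm holds its last target.

## Working session

There is one attempt and no reset: what is moved stays moved. The work goes in short steps, Python scripts to look and compute and a shell command to move; the robot and the scene stay as the last step left them, time stands still between calls to the robot, and variables do not carry over. Pictures are saved under pics/ and viewed, and the job is handed in when it is done.

```bash
mkdir -p pics; ls; cat > h.py <<'E'
import numpy as np,cv2
from scipy.spatial.transform import Rotation as R
from rig import robot,viewer,spotter
def shot(n,fn):
    p=viewer.camera(n); cv2.imwrite('pics/'+fn,p['img'][:,:,::-1]); return p
def cam(p):
    a=np.array(p['attitude']); 
    return np.array(p['xyz']),(R.from_quat(a).as_matrix() if a.size==4 else a.reshape(3,3)),np.array(p['camera_matrix'])
def ray(p,uv,z):
    t,M,K=cam(p); d=M@np.linalg.inv(K)@np.array([uv[0],uv[1],1.]); return t+d*(z-t[2])/d[2]
def proj(p,X):
    t,M,K=cam(p); c=K@(M.T@(np.array(X)-t)); return c[:2]/c[2]
def find(p,n):
    t,M,K=cam(p)
    return [(round(d['score'],2),np.round(t+M@np.array(d['at']),3),np.round(proj(p,t+M@np.array(d['at'])))) for d in spotter.boxes_of(n,p)]
E
python3 - <<'E'
from h import *
a=shot('top','t0.png');b=shot('side','s0.png')
print(a['xyz'],a['attitude'],a['camera_matrix'],b['xyz'])
for n in ['plate','riser','pot','bin','tub','casting_ring','model_base','wax_knife']:
    print(n,find(a,n)[:4],find(b,n)[:3])
o=robot.get_obs();print(o)
E
```

```text
pics
[0.37873591 0.0406169  1.16084451] [-0.69742903  0.71128963 -0.06088721  0.06286933] [[528.89545501   0.         276.74837622]
 [  0.         528.89545501 210.50231769]
 [  0.           0.           1.        ]] [0.12586607 0.56819479 0.77598403]
plate [(0.95, array([ 0.557, -0.001,  0.058]), array([297., 218.])), (0.7, array([ 0.338, -0.143,  0.002]), array([365., 322.])), (0.69, array([0.743, 0.339, 0.005]), array([145., 144.]))] [(0.97, array([0.739, 0.34 , 0.008]), array([124., 278.])), (0.9, array([ 0.349, -0.128,  0.006]), array([402., 232.])), (0.75, array([0.552, 0.007, 0.057]), array([294., 210.]))]
riser [(0.84, array([0.609, 0.067, 0.05 ]), array([265., 195.])), (0.59, array([ 0.557, -0.295,  0.014]), array([431., 219.]))] [(0.83, array([0.585, 0.103, 0.048]), array([255., 232.])), (0.41, array([0.55 , 0.01 , 0.057]), array([294., 212.]))]
pot [(0.88, array([ 0.558, -0.297,  0.016]), array([432., 218.])), (0.17, array([0.767, 0.051, 0.062]), array([271., 123.]))] [(0.74, array([ 0.783, -0.084,  0.043]), array([245., 155.])), (0.68, array([ 0.549, -0.278,  0.042]), arr
[... 956 characters left out ...]
y([339., 243.]))]
{'time': 0.9, 'q': array([-1.34748120e+00,  5.27434399e-01,  1.43269257e+00,  8.08315991e-06,
        1.18139489e+00, -1.78505264e-01]), 'joint_velocities': array([ 0.0010447 ,  0.00083985, -0.00070414,  0.00031339, -0.00076015,
        0.00025097]), 'joint_torque': array([ 1.20308927e-03, -4.39991319e+01, -1.76989675e+01,  6.34840457e-02,
        5.02380158e-02, -5.02301646e-06]), 'position': array([ 0.24445722, -0.57519476,  0.22259112]), 'tool_rot': array([9.79885650e-01, 1.99559797e-01, 4.53113576e-06, 3.53046130e-05]), 'ft_force': array([-0.52043314,  0.02649364, -1.02507558]), 'moment': array([-0.00727123, -0.01595065, -0.00948429]), 'grip_width': 0.08668982576395405}
```

View pics/t0.png

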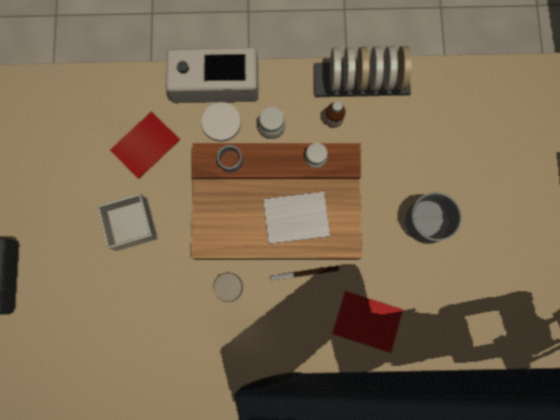

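View pics/s0.png

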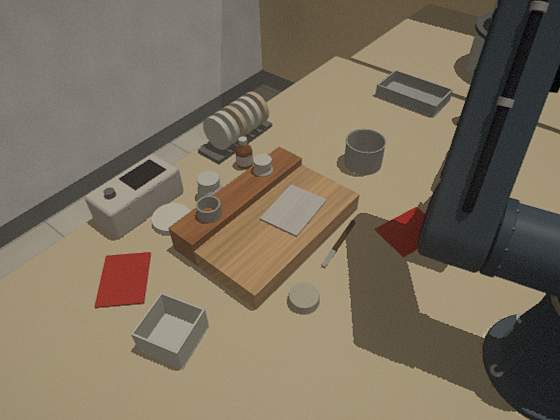

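```bash
cat >> h.py <<'E'
def plate(p,Zt=0.056,roi=(185,140,450,262)):
    x0,y0,x1,y1=roi
    hsv=cv2.cvtColor(p['img'],cv2.COLOR_RGB2HSV)
    m=((hsv[...,1]<60)&(hsv[...,2]>90)).astype(np.uint8); mm=np.zeros_like(m); mm[y0:y1,x0:x1]=m[y0:y1,x0:x1]
    n,l,s,c=cv2.connectedComponentsWithStats(mm)
    i=1+np.argmax(s[1:,4]); ys,xs=np.nonzero(l==i)
    W=np.array([ray(p,(u,v),Zt)[:2] for u,v in zip(xs,ys)])
    r=cv2.minAreaRect((W*1000).astype(np.float32)); 
    (cx,cy),(w,h),a=r
    if w<h: w,h,a=h,w,a+90   # a: direction of long side
    ang=(a-90+90)%180-90     # from +y
    return np.array([cx,cy]),(w,h),ang,s[i],cv2.boxPoints(r)
E
python3 - <<'E'
from h import *
p=viewer.camera('top'); 
c,wh,a,s,b=plate(p);print(c,wh,a,s);print(b)
img=p['img']; big=cv2.resize(img[130:275,180:375],None,fx=4,fy=4,interpolation=cv2.INTER_CUBIC); cv2.imwrite('pics/t1.png',big[:,:,::-1])
for n,uv,z in [('ul',(193,178),.05),('ur',(361,178),.05),('lr',(361,259),.05),('ll',(193,259),.05),('ul7',(193,178),.07),('ur7',(361,178),.07),('back',(361,144),.07),('backl',(193,144),.07)]: print(n,ray(p,uv,z).round(4))
E
```

```text
[559.61566162   1.41389465] (128.85723876953125, 95.1333236694336) 5.8109660148620605 [ 264  192   65   51 2695]
[[505.77023  60.69547]
 [518.81665 -67.49962]
 [613.46106 -57.86768]
 [600.4147   70.32741]]
ul [0.6503 0.2212 0.05  ]
ur [ 0.6429 -0.1411  0.05  ]
lr [ 0.4686 -0.1329  0.05  ]
ll [0.4755 0.2197 0.05  ]
ul7 [0.6454 0.2179 0.07  ]
ur7 [ 0.6382 -0.1378  0.07  ]
back [ 0.7128 -0.1413  0.07  ]
backl [0.7203 0.2185 0.07  ]
```

View pics/t1.png

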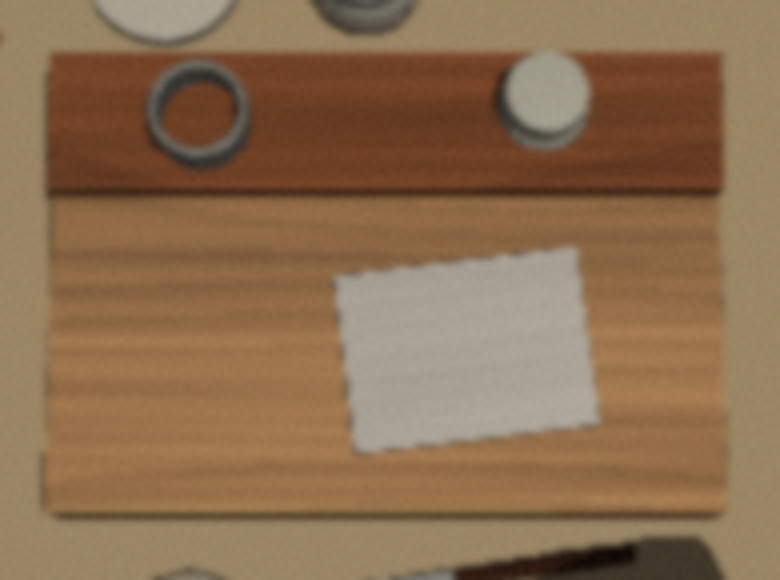

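```bash
cat >> h.py <<'E'
from scipy.optimize import least_squares
def rs(pose,L):
    c,s=np.cos(pose[2]),np.sin(pose[2]); L=np.array(L)
    return np.array([pose[0]+c*L[0]-s*L[1],pose[1]+s*L[0]+c*L[1],L[2]])
E
python3 - <<'E'
from h import *
p=viewer.camera('top')
obs=[((49,54),(.16,.18,.07)),((721,54),(.16,-.18,.07)),((49,187),(.085,.18,.07)),((721,187),(.085,-.18,.07)),((46,515),(-.085,.18,.05)),((725,515),(-.085,-.18,.05))]
uv=[(np.array(o[0])+.5)/4-.5+np.array([180,130]) for o in obs]
f=lambda q:np.concatenate([proj(p,rs(q,o[1]))-u for u,o in zip(uv,obs)])
r=least_squares(f,[.56,.04,0]);print(r.x,np.degrees(r.x[2]),r.fun.round(2))
q=r.x;np.save('riser.npy',q)
c,wh,a,s,b=plate(p)
Ri=np.array([[np.cos(q[2]),np.sin(q[2])],[-np.sin(q[2]),np.cos(q[2])]])
print('plate in riser',Ri@(c/1000-q[:2]),a-np.degrees(q[2]))
for k in b: print((Ri@(k/1000-q[:2])).round(4))
for n in ['tub','casting_ring','model_base','wax_knife','pot']:
  for s,X,u in find(p,n)[:1]: print(n,Ri@(X[:2]-q[:2]))
E
```

```text
[ 0.55915025  0.04400672 -0.01976523] -1.1324645347145628 [ 0.07 -0.19  0.05 -0.33 -0.93  0.61  1.    0.51 -0.95 -0.36  0.76 -0.34]
plate in riser [ 0.00131313 -0.04265042] 6.901854164078577
[-0.0537  0.0155]
[-0.0383 -0.1122]
[ 0.0563 -0.1008]
[0.0409 0.0269]
tub [ 0.12348625 -0.08158207]
casting_ring [0.12200741 0.09442308]
model_base [-0.14519737  0.10214356]
wax_knife [-0.00229965 -0.04306058]
pot [ 0.00658942 -0.34094308]
```

```bash
cat >> h.py <<'E'
Q=np.load('riser.npy')
def plan(xr,yr,z,yaw_rel,g,step=.95,nmax=25,zfirst=None):
    """target in riser frame, z world; yaw_rel deg of tool x vs riser x"""
    o=robot.get_obs(); P=np.array(o['position']); M=R.from_quat(o['tool_rot'])
    T=rs(Q,(xr,yr,z)); yaw=np.radians(yaw_rel)+Q[2]
    G=R.from_matrix(np.array([[np.cos(yaw),np.sin(yaw),0],[np.sin(yaw),-np.cos(yaw),0],[0,0,-1]]))
    d=T-P; rv=(M.inv()*G).as_rotvec()
    print('now',P.round(4),'target',T.round(4),'yawerr/tilt deg',np.degrees(rv).round(2),'t',o['time'],'F',np.round(o['ft_force'],1),'w',round(o['grip_width'],3))
    n=1
    while n<nmax:
        k=R.from_rotvec(rv/n); mx=np.abs(rv/n/np.radians(5)).max(); rows=[]; Mi=M
        for i in range(n):
            s=Mi.inv().apply(d/n)/.04; mx=max(mx,np.abs(s).max()/step); rows.append(np.r_[rv/n/np.radians(5),s]); Mi=Mi*k
        if mx<=1: break
        n+=1
    for i in range(0,n,5): print('; '.join(' '.join('%g'%round(v,2) for v in r)+' %g'%g for r in rows[i:i+5]))
def rel(p=None):
    P=np.array(robot.get_obs()['position']); c,s=np.cos(Q[2]),np.sin(Q[2]); d=P[:2]-Q[:2]; return np.array([c*d[0]+s*d[1],-s*d[0]+c*d[1],P[2]])
E
python3 -c "
from h import *
plan(0.0,0.055,.2,90,0)"
```

```text
now [ 0.2444 -0.5752  0.2225] target [0.5602 0.099  0.2   ] yawerr/tilt deg [ -0.    -0.   -65.85] t 1.25 F [ 0.  -1.3 -0.6] w 0.087
-0 -0 -0.66 0.69 -0.62 0.03 0; -0 -0 -0.66 0.73 -0.58 0.03 0; -0 -0 -0.66 0.76 -0.54 0.03 0; -0 -0 -0.66 0.79 -0.49 0.03 0; -0 -0 -0.66 0.82 -0.45 0.03 0
-0 -0 -0.66 0.84 -0.4 0.03 0; -0 -0 -0.66 0.86 -0.35 0.03 0; -0 -0 -0.66 0.88 -0.3 0.03 0; -0 -0 -0.66 0.9 -0.25 0.03 0; -0 -0 -0.66 0.91 -0.2 0.03 0
-0 -0 -0.66 0.92 -0.14 0.03 0; -0 -0 -0.66 0.93 -0.09 0.03 0; -0 -0 -0.66 0.93 -0.04 0.03 0; -0 -0 -0.66 0.93 0.01 0.03 0; -0 -0 -0.66 0.93 0.07 0.03 0
-0 -0 -0.66 0.92 0.12 0.03 0; -0 -0 -0.66 0.91 0.17 0.03 0; -0 -0 -0.66 0.9 0.23 0.03 0; -0 -0 -0.66 0.89 0.28 0.03 0; -0 -0 -0.66 0.87 0.33 0.03 0
```

```bash
python3 -m crank '0 0 -0.66 0.69 -0.62 0 0; 0 0 -0.66 0.73 -0.58 0 0; 0 0 -0.66 0.76 -0.54 0 0; 0 0 -0.66 0.79 -0.49 0 0; 0 0 -0.66 0.82 -0.45 0 0'
python3 -m crank '0 0 -0.66 0.84 -0.4 0 0; 0 0 -0.66 0.86 -0.35 0 0; 0 0 -0.66 0.88 -0.3 0 0; 0 0 -0.66 0.9 -0.25 0 0; 0 0 -0.66 0.91 -0.2 0 0'
python3 -c "
from h import *
plan(0.0,0.055,.2,90,0)"
```

```text
time: 1.88
position: [0.3241, -0.4054, 0.2223]
tool_rot: [0.94, 0.34, 0.0, 0.002]
ft_force: [0.4, -0.5, -0.3]
grip_width: 0.0473
time: 2.5
position: [0.4041, -0.2311, 0.2228]
tool_rot: [0.88, 0.475, 0.0, 0.004]
ft_force: [0.5, -0.1, 0.4]
grip_width: 0.0436
now [ 0.4041 -0.2311  0.2228] target [0.5602 0.099  0.2   ] yawerr/tilt deg [  0.33   0.27 -32.11] t 2.5 F [ 0.5 -0.1  0.4] w 0.044
0.01 0.01 -0.64 0.9 -0.13 0.05 0; 0.01 0.01 -0.64 0.91 -0.08 0.05 0; 0.01 0.01 -0.64 0.91 -0.02 0.05 0; 0.01 0.01 -0.64 0.91 0.03 0.05 0; 0.01 0.01 -0.64 0.91 0.08 0.06 0
0.01 0.01 -0.64 0.9 0.13 0.06 0; 0.01 0.01 -0.64 0.9 0.18 0.06 0; 0.01 0.01 -0.64 0.88 0.23 0.06 0; 0.01 0.01 -0.64 0.87 0.28 0.06 0; 0.01 0.01 -0.64 0.85 0.33 0.06 0
```

```bash
python3 -m crank '0 0 -0.65 0.9 -0.13 0.05 0; 0 0 -0.65 0.91 -0.08 0.05 0; 0 0 -0.65 0.91 -0.02 0.05 0; 0 0 -0.65 0.91 0.03 0.05 0; 0 0 -0.65 0.91 0.08 0.05 0'
python3 -m crank '0 0 -0.65 0.9 0.13 0.05 0; 0 0 -0.65 0.9 0.18 0.05 0; 0 0 -0.65 0.88 0.23 0.05 0; 0 0 -0.65 0.87 0.28 0.05 0; 0 0 -0.65 0.85 0.33 0.05 0'
python3 -c "
from h import *
print(rel());plan(0.0,0.055,.09,90,0)"
```

```text
time: 3.12
position: [0.4845, -0.0609, 0.2133]
tool_rot: [0.801, 0.599, 0.001, 0.006]
ft_force: [-0.0, -0.2, -0.1]
grip_width: 0.0434
time: 3.75
position: [0.563, 0.1111, 0.2031]
tool_rot: [0.705, 0.709, 0.001, 0.007]
ft_force: [-1.7, -0.7, 0.4]
grip_width: 0.0436
[0.00256144 0.06715055 0.20307135]
now [0.563  0.1111 0.2031] target [0.5602 0.099  0.09  ] yawerr/tilt deg [0.63 0.53 1.51] t 3.75 F [-1.7 -0.7  0.4] w 0.044
0.04 0.04 0.1 -0.09 -0.03 0.94 0; 0.04 0.04 0.1 -0.09 -0.03 0.94 0; 0.04 0.04 0.1 -0.1 -0.03 0.94 0
```

```bash
python3 -m crank '0.04 0.04 0.1 -0.09 -0.03 0.94 0; 0.04 0.04 0.1 -0.09 -0.03 0.94 0; 0.04 0.04 0.1 -0.1 -0.03 0.9 0; 0 0 0 0 0 0 0'
python3 -c "
from h import *
print(rel());plan(0.0,0.055,.0535,90,0)"
```

```text
time: 4.25
position: [0.564, 0.1028, 0.0905]
tool_rot: [0.712, 0.702, 0.003, 0.002]
ft_force: [0.6, -0.5, -0.3]
grip_width: 0.044
[0.00372819 0.05887712 0.09051547]
now [0.564  0.1028 0.0905] target [0.5602 0.099  0.0535] yawerr/tilt deg [ 0.4  -0.12  0.31] t 4.25 F [ 0.6 -0.5 -0.3] w 0.044
0.08 -0.02 0.06 -0.1 -0.1 0.92 0
```

```bash
python3 -m crank '0.08 0 0.06 -0.05 -0.1 0.5 0; 0 0 0 0 0 0.38 0; 0 0 0 0 0 0 0'
python3 -c "
from h import *
p=shot('top','t2.png');s=shot('side','s2.png');print(rel());plan(0.0,0.055,.0535,90,0)
cv2.imwrite('pics/s2b.png',cv2.resize(s['img'][130:320,150:400],None,fx=3,fy=3)[:,:,::-1])"
```

```text
time: 4.62
position: [0.5639, 0.1012, 0.0581]
tool_rot: [0.714, 0.7, 0.004, 0.002]
ft_force: [-0.5, -0.8, -0.0]
grip_width: 0.0432
[0.00424753 0.05731062 0.05895809]
now [0.5645 0.1012 0.059 ] target [0.5602 0.099  0.0535] yawerr/tilt deg [ 0.55 -0.13  0.03] t 4.725 F [ 0.4 -0.2 -0. ] w 0.044
0.11 -0.03 0.01 -0.06 -0.11 0.14 0
```

View pics/s2b.png

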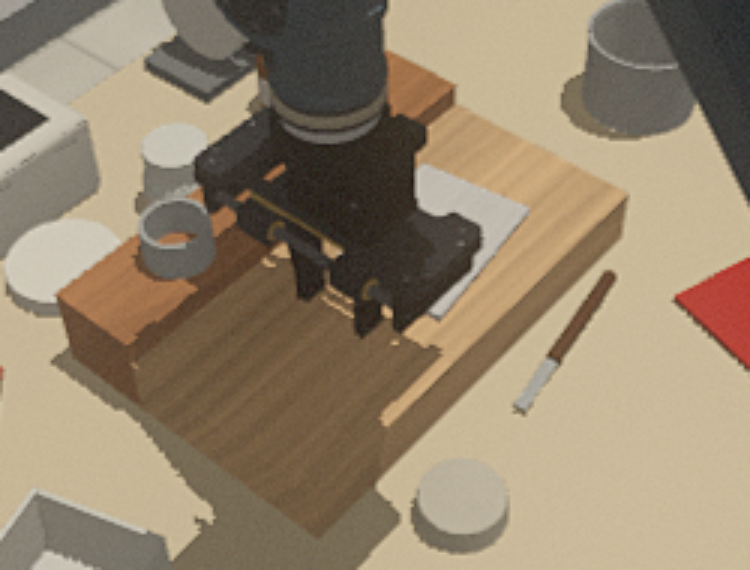

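The side view shows the two fingertips (crop about (310,285) and (368,320)) just above the step, beyond the plate's left end. The ring and knife are clear.

```bash
python3 -m crank '0.1 0 0 0 -0.08 0.14 0; 0 0 0 0 0 0 0'
python3 -c "
from h import *
print(rel());plan(0.0,0.055,.053,90,0)"
```

```text
time: 4.97
position: [0.5623, 0.1014, 0.0546]
tool_rot: [0.714, 0.7, 0.002, 0.0]
ft_force: [-0.4, 0.5, 0.3]
grip_width: 0.0434
[0.00198453 0.05746517 0.0545598 ]
now [0.5623 0.1014 0.0546] target [0.5602 0.099  0.053 ] yawerr/tilt deg [ 0.19 -0.13  0.04] t 4.975 F [-0.4  0.5  0.3] w 0.043
0.04 -0.03 0.01 -0.06 -0.05 0.04 0
```

```bash
python3 -m crank '0 0 0 -0.2 0 0.05 0; 0 0 0 -0.25 0 0 0; 0 0 0 -0.25 0 0 0; 0 0 0 -0.25 0 0 0; 0 0 0 -0.25 0 0 0'
python3 -c "
from h import *
print(rel());plan(0.0,-.0835,.053,90,0)"
```

```text
time: 5.6
position: [0.5619, 0.0507, 0.0528]
tool_rot: [0.714, 0.7, 0.003, 0.001]
ft_force: [0.2, 1.4, -0.2]
grip_width: 0.0435
[0.00266641 0.00670738 0.05282865]
now [0.5619 0.0507 0.0528] target [ 0.5575 -0.0395  0.053 ] yawerr/tilt deg [ 0.29 -0.16  0.05] t 5.6 F [ 0.2  1.4 -0.2] w 0.043
0.02 -0.01 0 -0.75 -0.02 -0 0; 0.02 -0.01 0 -0.75 -0.02 -0 0; 0.02 -0.01 0 -0.75 -0.02 -0 0
```

Contact at 1.4 N. I'll continue most of the way, then check.

```bash
python3 -m crank '0.03 0 0 -0.3 -0.02 0 0; 0 0 0 -0.3 -0.01 0 0; 0 0 0 -0.3 0 0 0; 0 0 0 -0.3 0 0 0; 0 0 0 -0.3 0 0 0'
python3 -c "
from h import *
p=shot('top','t3.png');print(rel());plan(0.0,-.0835,.053,90,0)
cv2.imwrite('pics/t3b.png',cv2.resize(p['img'][130:275,200:450],None,fx=3,fy=3)[:,:,::-1])"
```

```text
time: 6.22
position: [0.559, -0.0135, 0.0527]
tool_rot: [0.714, 0.7, 0.002, -0.001]
ft_force: [0.1, 0.9, 0.5]
grip_width: 0.0435
[ 0.00130353 -0.05907796  0.05271335]
now [ 0.5593 -0.0151  0.0527] target [ 0.5575 -0.0395  0.053 ] yawerr/tilt deg [ 0.12 -0.13 -0.03] t 6.275 F [-0.  -0.5 -0.4] w 0.044
0.02 -0.03 -0.01 -0.61 -0.03 -0.01 0
```

View pics/t3b.png

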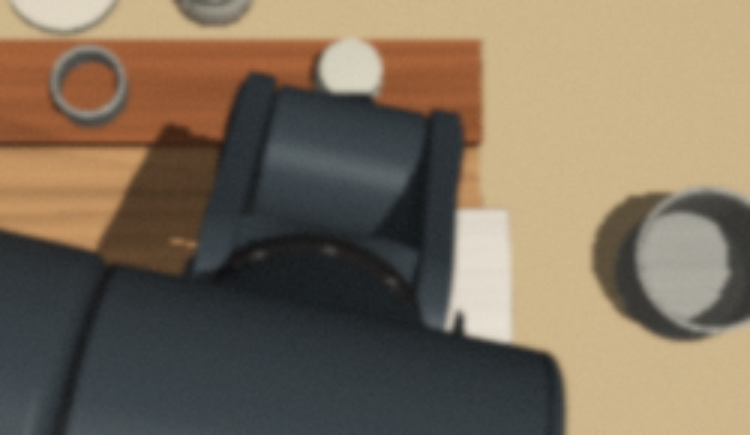

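The plate's right edge is at about column 370, against about 360 for the riser end. It is square and sticks out about 19 mm, which agrees with the TCP reading. About 24 mm to go.

```bash
python3 -m crank '0 0 0 -0.25 -0.01 0 0; 0 0 0 -0.24 0 0 0; 0 0 0 -0.12 0 0 0; 0 0 0 0 0 0 0'
python3 -c "
from h import *
print(rel());plan(0.0,-.0835,.053,90,0)"
```

```text
time: 6.78
position: [0.5582, -0.0415, 0.0526]
tool_rot: [0.714, 0.7, 0.001, -0.0]
ft_force: [-0.7, 0.0, -0.6]
grip_width: 0.0435
[ 0.00069109 -0.08549564  0.05262617]
now [ 0.5582 -0.0415  0.0526] target [ 0.5575 -0.0395  0.053 ] yawerr/tilt deg [ 0.1  -0.14 -0.06] t 6.775 F [-0.7  0.  -0.6] w 0.043
0.02 -0.03 -0.01 0.05 -0.02 -0.01 0
```

```bash
python3 -m crank '0 0 0 0.35 0 0 0; 0 0 0 0 0 -0.9 0; 0 0 0 0 0 -0.9 0; 0 0 0 0 0 -0.5 0'
python3 -c "
from h import *
print(rel());plan(-.1,-.158,.13,0,0)"
```

```text
time: 7.28
position: [0.5564, -0.0238, 0.1446]
tool_rot: [0.713, 0.701, -0.0, -0.003]
ft_force: [-0.2, 0.4, -0.5]
grip_width: 0.0432
[-0.00141103 -0.06782411  0.14456315]
now [ 0.5564 -0.0238  0.1446] target [ 0.456 -0.112  0.13 ] yawerr/tilt deg [-3.600e-01  6.000e-02  9.009e+01] t 7.275 F [-0.2  0.4 -0.5] w 0.043
-0 0 0.95 -0.12 -0.13 0.02 0; -0 0 0.95 -0.13 -0.12 0.02 0; -0 0 0.95 -0.14 -0.11 0.02 0; -0 0 0.95 -0.15 -0.1 0.02 0; -0 0 0.95 -0.15 -0.08 0.02 0
-0 0 0.95 -0.16 -0.07 0.02 0; -0 0 0.95 -0.17 -0.06 0.02 0; -0 0 0.95 -0.17 -0.04 0.02 0; -0 0 0.95 -0.17 -0.03 0.02 0; -0 0 0.95 -0.18 -0.02 0.02 0
-0 0 0.95 -0.18 -0 0.02 0; -0 0 0.95 -0.18 0.01 0.02 0; -0 0 0.95 -0.17 0.03 0.02 0; -0 0 0.95 -0.17 0.04 0.02 0; -0 0 0.95 -0.17 0.06 0.02 0
-0 0 0.95 -0.16 0.07 0.02 0; -0 0 0.95 -0.15 0.08 0.02 0; -0 0 0.95 -0.15 0.1 0.02 0; -0 0 0.95 -0.14 0.11 0.02 0
```

```bash
python3 -m crank '0 0 0.95 -0.12 -0.13 0 0; 0 0 0.95 -0.13 -0.12 0 0; 0 0 0.95 -0.14 -0.11 0 0; 0 0 0.95 -0.15 -0.1 0 0; 0 0 0.95 -0.15 -0.08 0 0'
python3 -m crank '0 0 0.95 -0.16 -0.07 0 0; 0 0 0.95 -0.17 -0.06 0 0; 0 0 0.95 -0.17 -0.04 0 0; 0 0 0.95 -0.17 -0.03 0 0; 0 0 0.95 -0.18 -0.02 0 0'
python3 -m crank '0 0 0.95 -0.18 0 0 0; 0 0 0.95 -0.18 0.01 0 0; 0 0 0.95 -0.17 0.03 0 0; 0 0 0.95 -0.17 0.04 0 0; 0 0 0.95 -0.17 0.06 0 0'
python3 -m crank '0 0 0.95 -0.16 0.07 0.02 0; 0 0 0.95 -0.15 0.08 0.02 0; 0 0 0.95 -0.15 0.1 0.02 0; 0 0 0.95 -0.14 0.11 0.02 0'
python3 -c "
from h import *
p=shot('top','t4.png');s=shot('side','s4.png');print(rel());plan(-.085,-.158,.075,0,0)
cv2.imwrite('pics/t4b.png',cv2.resize(p['img'][130:275,200:450],None,fx=3,fy=3)[:,:,::-1])
cv2.imwrite('pics/s4b.png',cv2.resize(s['img'][130:320,150:400],None,fx=3,fy=3)[:,:,::-1])"
```

```text
time: 7.9
position: [0.5301, -0.0417, 0.1471]
tool_rot: [0.844, 0.536, 0.0, -0.001]
ft_force: [-0.4, -0.7, -0.2]
grip_width: 0.0438
time: 8.52
position: [0.5016, -0.0596, 0.1469]
tool_rot: [0.938, 0.348, -0.0, -0.001]
ft_force: [0.4, -0.8, -0.2]
grip_width: 0.0436
time: 9.15
position: [0.4729, -0.0777, 0.1468]
tool_rot: [0.99, 0.144, -0.001, -0.001]
ft_force: [0.3, 0.3, -0.0]
grip_width: 0.0435
time: 9.65
position: [0.4506, -0.0922, 0.1436]
tool_rot: [1.0, -0.024, -0.002, -0.001]
ft_force: [-0.3, -0.3, -0.1]
grip_width: 0.0435
[-0.10625089 -0.13837009  0.14357149]
now [ 0.4502 -0.0922  0.1436] target [ 0.471  -0.1123  0.075 ] yawerr/tilt deg [-0.09  0.24 -1.51] t 9.75 F [ 0.3  0.6 -0.5] w 0.044
-0.01 0.02 -0.15 0.28 0.24 0.86 0; -0.01 0.02 -0.15 0.27 0.24 0.86 0
```

View pics/t4b.png

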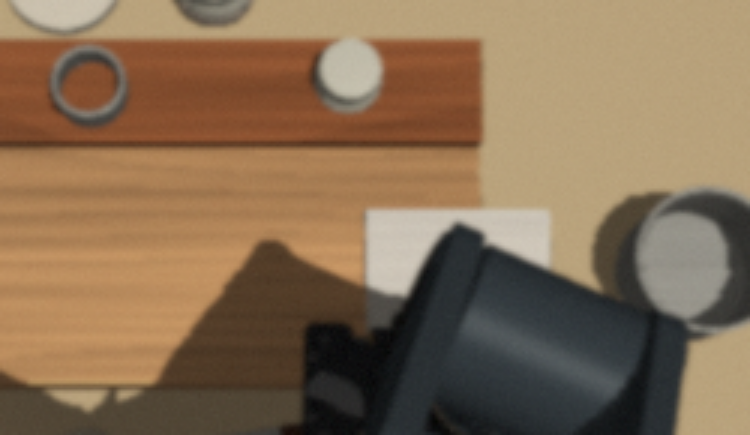

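View pics/s4b.png

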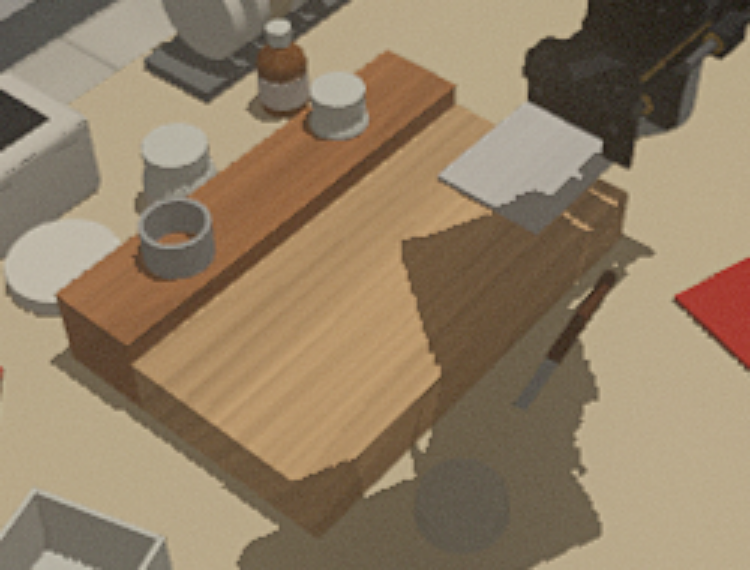

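```bash
python3 -c "
from h import *
p=viewer.camera('top')
c,s=np.cos(Q[2]),np.sin(Q[2])
for uv in [(366,209),(550,209)]:
  X=ray(p,(np.array(uv)+.5)/3-.5+np.array([200,130]),.056);d=X[:2]-Q[:2];print(c*d[0]+s*d[1],-s*d[0]+c*d[1])
for n in (-.18,):
  print((proj(p,rs(Q,(0.05,n,.05)))-[200,130])*3,(proj(p,rs(Q,(0.085,n,.05)))-[200,130])*3)
"
```

```text
0.03938369842280181 -0.09748224955331367
0.039329824447922816 -0.22791707596377556
[479.70652929 195.00969302] [478.39423821 147.2605482 ]
```

The top crop shows the plate square, with columns 366–550. That puts y at about -0.162 in the riser frame, and x at about -0.009. The bystanders are untouched. Next I'll lower in front of the long edge.

```bash
python3 -m crank '0 0 -0.15 0.13 0.27 0.8 0; 0 0 -0.15 0.13 0.27 0.8 0; 0 0 0 0 0 0 0'
python3 -c "
from h import *
print(rel());plan(-.092,-.16,.0535,0,0)"
```

```text
time: 10.18
position: [0.4627, -0.1135, 0.0793]
tool_rot: [1.0, -0.006, 0.0, 0.0]
ft_force: [-0.3, 0.6, -0.2]
grip_width: 0.0435
[-0.09333486 -0.15940294  0.07927161]
now [ 0.4627 -0.1135  0.0793] target [ 0.464  -0.1141  0.0535] yawerr/tilt deg [ 0.02 -0.05  0.49] t 10.175 F [-0.3  0.6 -0.2] w 0.044
0 -0.01 0.1 0.03 0.02 0.64 0
```

```bash
python3 -m crank '0 0 0.1 0 0.01 0.4 0; 0 0 0 0 0 0.2 0; 0 0 0 0 0 0 0'
python3 -c "
from h import *
print(rel());plan(-.021,-.16,.053,0,0)"
```

```text
time: 10.55
position: [0.464, -0.1128, 0.0571]
tool_rot: [1.0, -0.009, 0.002, 0.001]
ft_force: [-0.1, -0.3, -0.2]
grip_width: 0.0437
[-0.09200931 -0.15863233  0.05707872]
now [ 0.464  -0.1128  0.0571] target [ 0.535  -0.1155  0.053 ] yawerr/tilt deg [ 0.07 -0.2   0.15] t 10.55 F [-0.1 -0.3 -0.2] w 0.044
0.01 -0.02 0.02 0.89 0.02 0.05 0; 0.01 -0.02 0.02 0.89 0.02 0.05 0
```

```bash
python3 -m crank '0 0 0.03 0 0.02 0.13 0; 0 0 0 0.2 0 0 0; 0 0 0 0.2 0 0 0; 0 0 0 0.2 0 0 0; 0 0 0 0.2 0 0 0'
python3 -c "
from h import *
print(rel());plan(-.021,-.16,.053,0,0)"
```

```text
time: 11.18
position: [0.4983, -0.1141, 0.0536]
tool_rot: [1.0, -0.01, 0.002, 0.001]
ft_force: [-0.4, 0.3, -0.4]
grip_width: 0.0435
[-0.05770296 -0.15931372  0.05359753]
now [ 0.4983 -0.1141  0.0536] target [ 0.535  -0.1155  0.053 ] yawerr/tilt deg [ 0.12 -0.28  0.04] t 11.175 F [-0.4  0.3 -0.4] w 0.044
0.02 -0.06 0.01 0.92 0.02 0.02 0
```

```bash
python3 -m crank '0 -0.05 0 0.2 0 0.02 0; 0 0 0 0.2 0 0 0; 0 0 0 0.2 0 0 0; 0 0 0 0.15 0 0 0'
python3 -c "
from h import *
s=shot('side','s5.png');print(rel());plan(-.021,-.16,.053,0,0)
cv2.imwrite('pics/s5b.png',cv2.resize(s['img'][130:320,150:400],None,fx=3,fy=3)[:,:,::-1])"
```

```text
time: 11.68
position: [0.5291, -0.1141, 0.0525]
tool_rot: [1.0, -0.009, -0.002, 0.001]
ft_force: [-3.4, -0.4, 1.5]
grip_width: 0.0438
[-0.02578572 -0.15897918  0.05261   ]
now [ 0.5302 -0.1144  0.0526] target [ 0.535  -0.1155  0.053 ] yawerr/tilt deg [0.09 0.08 0.08] t 11.725 F [-0.2 -0.9 -1.1] w 0.044
0.02 0.02 0.02 0.12 0.03 -0.01 0
```

View pics/s5b.png

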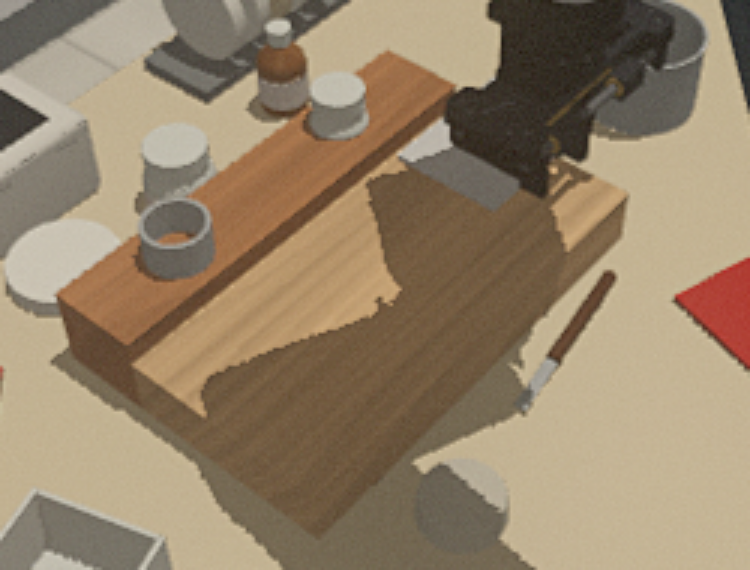

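The plate's left-rear corner (crop about (400,155)) is almost at the upper step. I'll creep until the force shows contact.

```bash
python3 -m crank '0 0 0 0.06 0.02 0 0; 0 0 0 0.06 0 0 0; 0 0 0 0.06 0 0 0'
python3 -c "
from h import *
print(rel(),robot.get_obs()['ft_force'])"
```

```text
time: 12.1
position: [0.5356, -0.1149, 0.0524]
tool_rot: [1.0, -0.009, -0.003, 0.0]
ft_force: [-6.8, -1.6, 5.0]
grip_width: 0.0436
[-0.02036564 -0.1593703   0.05236154] [-6.78415969 -1.55223985  4.97225575]
```

```bash
python3 -m crank '0 0 0 0.06 0 -0.02 0; 0 0 0 0.05 0 0 0'
python3 -c "
from h import *
p=shot('top','t6.png');print(rel(),robot.get_obs()['ft_force'])
cv2.imwrite('pics/t6b.png',cv2.resize(p['img'][130:275,250:450],None,fx=4,fy=4)[:,:,::-1])"
```

```text
time: 12.35
position: [0.5356, -0.1146, 0.0524]
tool_rot: [1.0, -0.009, -0.008, -0.001]
ft_force: [-5.3, -1.7, 3.0]
grip_width: 0.0435
[-0.02039172 -0.15906344  0.05241664] [-6.03148664 -1.29061465  3.28106859]
```

View pics/t6b.png

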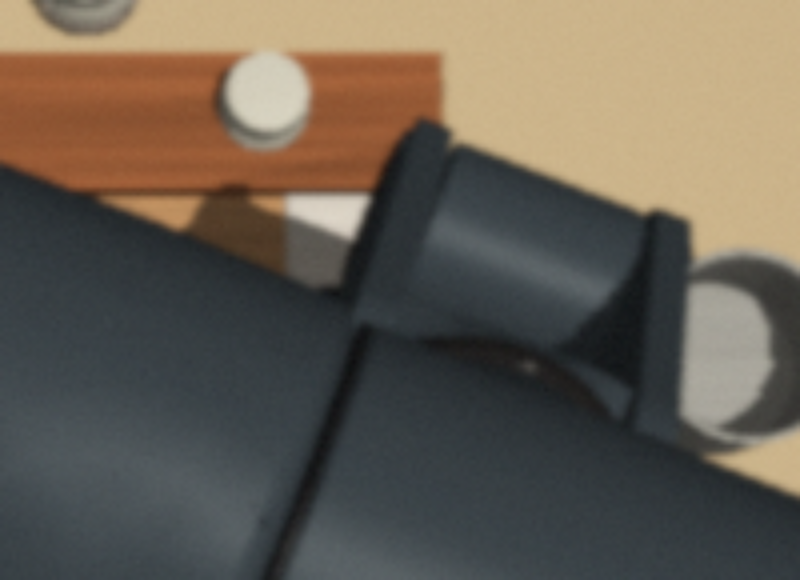

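The plate is against the face: the TCP stalled at x = -0.0204, where -0.0205 was predicted for flush. I'll retreat straight back, rise, and clear the view.

```bash
python3 -m crank '0 0 0 -0.2 0 0 0; 0 0 0 -0.5 0 0 0; 0 0 0 -0.5 0 0 0; 0 0 0 0 0 -0.9 0; 0 0 0 0 0 -0.9 0'
python3 -m crank '0 0 0 0 0.6 -0.9 0; 0 0 0 0 0.95 -0.5 0; 0 0 0 0 0.95 0 0; 0 0 0 0 0.95 0 0; 0 0 0 0 0.95 0 0'
python3 -m crank '0 0 0 0 0.95 0 0; 0 0 0 0 0.95 0 0; 0 0 0 0 0.95 0 0; 0 0 0 0 0.5 0 0; 0 0 0 0 0 0 0'
python3 -c "
from h import *
p=shot('top','t7.png');s=shot('side','s7.png');print(rel())
cv2.imwrite('pics/t7b.png',cv2.resize(p['img'][130:275,250:450],None,fx=4,fy=4)[:,:,::-1])
cv2.imwrite('pics/s7b.png',cv2.resize(s['img'][100:320,120:420],None,fx=2.5,fy=2.5)[:,:,::-1])"
```

```text
time: 13.02
position: [0.4883, -0.1144, 0.1245]
tool_rot: [1.0, -0.01, -0.006, -0.0]
ft_force: [1.2, -0.1, 0.2]
grip_width: 0.0432
time: 13.65
position: [0.4897, -0.2948, 0.1877]
tool_rot: [1.0, -0.008, 0.002, 0.004]
ft_force: [-0.2, 0.7, -0.8]
grip_width: 0.0435
time: 14.28
position: [0.4883, -0.4368, 0.1892]
tool_rot: [1.0, -0.01, 0.006, 0.006]
ft_force: [0.8, 1.2, 1.2]
grip_width: 0.0438
[-0.06137105 -0.47994404  0.18906176]
```

View pics/t7b.png

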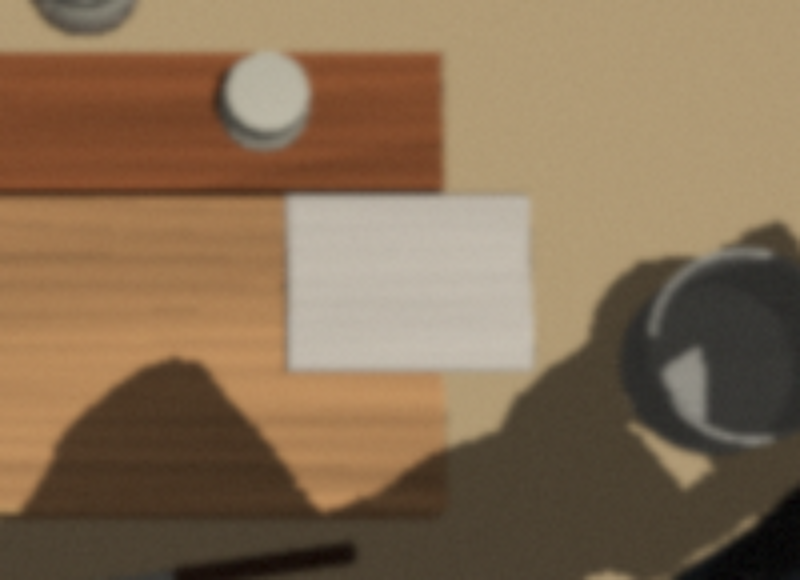

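View pics/s7b.png

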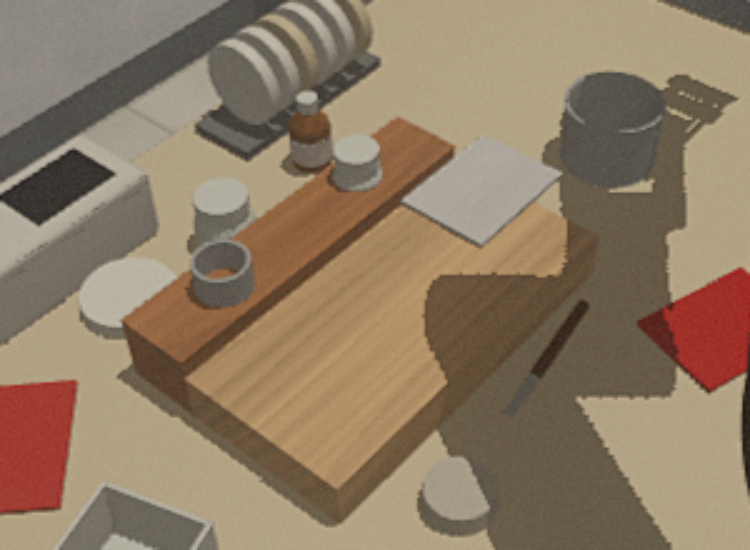

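```bash
python3 - <<'E'
from h import *
p=viewer.camera('top'); c,wh,a,s,b=plate(p,roi=(310,170,390,235))
d=c/1000-Q[:2];C,S=np.cos(Q[2]),np.sin(Q[2])
print('plate rel',C*d[0]+S*d[1],-S*d[0]+C*d[1],wh,a-np.degrees(Q[2]))
for n in ['tub','casting_ring','model_base','wax_knife']: print(n,find(p,n)[:1])
E
```

```text
plate rel 0.03825129570374293 -0.16241342347541138 (129.7353515625, 95.43286895751953) -0.034565799758093485
tub [(0.73, array([ 0.682, -0.043,  0.103]), array([317., 155.]))]
casting_ring [(0.55, array([0.68 , 0.139, 0.098]), array([229., 158.]))]
model_base [(0.63, array([0.411, 0.148, 0.023]), array([228., 290.]))]
wax_knife []
```

```bash
python3 -c "
from h import *
print(robot.get_obs()['ft_force'],robot.hand_in())"
```

```text
the job is handed in; nothing more can be done
[1.2851621  0.51995998 0.61654852] None
```

The plate is flush against the upper step and sticks out about 45–47 mm past the pot's end of the riser. I handed the job in about 14.5 s into the 48 s.

**What I did:** I pushed the plate along the riser with two half-open fingertips on its short end, which also squared it. Then I pushed it back by its front edge until it stopped against the step (about 6 N). It was never gripped or lifted. The arm then moved well clear before hand-in.

**Last checks (top camera, riser frame):**

| Check | Measured | Required |
|---|---|---|
| Plate x | 0.038 m (flush is 0.037) | above 0.031 m |
| Plate y | -0.162 m | -0.173 to -0.143 m |
| Turn from riser | about 0.03° | under 4° |

- **Bystanders:** the tub, ring and model base measured within 5 mm of where they started.
- **Wax knife:** the network missed it in the last picture. In the camera images it lies where it was.
- **Bottle, jar and disc:** I did not measure these. They look unmoved in the last side view.
- **Small disagreement:** the fitted riser end was about 1.5 mm off the one seen in the picture, which is well within the 10 mm margin on y.

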